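# Pop the vial reader's latched lid and push it fully open

## Robot

A 6-joint arm with a two-finger parallel gripper is mounted at the origin on a cart in front of the work surface, level with it; the furniture and walls round the work are solid. World frame = base frame: x ahead of the robot, y to its left, z up, the work surface at z = 0. Lengths are in m, angles in rad, forces in N, time in s.
With the tool pointing down it reaches from about 0.35 to 0.975 m from the base axis. Payload 17.4 kg.
Tool frame: the origin (TCP) lies midway between the tips of the shut fingers; the grasp point (between the pads) lies 19 mm behind it; z points along the fingers, y is the line along which they close (so a half turn about z gives the same grasp; the last joint's range is limited). The gripper opens to 85 mm and grips with 20 to 120 N. Pads are 22 mm wide; open, the fingers measure 114 mm over their backs; the gripper's body (76 mm by 85 mm) begins 54 mm behind the grasp point. The pads swing forward as they close: fully open they stand 13 mm farther back than shut.
Start: joints at [1.079, 0.116, 1.442, -0, 1.584, -0.038], TCP at [0.296, 0.607, 0.231] pointing down, gripper open.
Joint ranges: [-2.83, 2.83], [-0.83, 2.19], [0.07, 2.5], [-1.14, 4.28], [0.01, 3], [-2.97, 2.97]. Speed limits (rad/s): [1.89, 1.89, 2.22, 3.14, 3.14, 3.14].

## Interface

Orientations are given as [roll, pitch, yaw] about the fixed x, y, z axes, in that order (R = Rz(yaw) Ry(pitch) Rx(roll)).
In Python, from workcell import robot gives the robot as it stands.
- The arm moves only by the tool jog_arm, never from a script. Its argument "increments" is a list of rows, each an object with "slide": the shift along the world's x, y, z in m, a list of three; "twist": the turn, a rotation vector about the world's x, y, z in rad, a list of three. In form: [{"slide": [x, y, z], "twist": [rx, ry, rz]}, ...]. A call has 1 to 12 rows; each row shifts and turns the commanded pose from where the row before left it; what a row does not reach is not made up. A row lasts 1/8 s, in which the tool goes at most 62.5 mm and 10.7 degrees, less where a joint would pass 70% of its speed; a pose out of reach is approached as far as the arm can. A call is refused whole if a number of a shift passes 0.0625 or a number of a turn 0.188, either way. A call with a gripper value outside its range is refused whole. "hand" is the opening, from 0 (shut) to 1 (fully open), set as the call begins (left out, the last holds). The fingers move at their own pace and stop on an object; "grip_force" is the grip in N (left out, the last holds). Time passes only in rows, so rows that do not move let the fingers close. It gives the time, the measured TCP pose, the force, the opening and the grip force at its end, in the units of the state.
- robot.observe(): the state, without advancing time (a new reading comes with each control period).
- robot.get_image(name): name is "scene" or "top" or "wrist"; returns a dict with "frame" (480x640x3 uint8, red, green, blue), "fx", "fy", "cx", "cy" (pixels), "R" (3x3) and "t" (3): a world point X has camera coordinates R X + t. Camera axes: x right, y down, z forward; pixel columns grow to the right and rows downward; lengths in m; the calibration is good to about 2 mm. A picture is of the moment at which its call begins. There is no depth.
- robot.job_done(): hands the job in; it is judged then, once.
The state is a dict: "t": time; "q": joint angles; "qd": joint speeds; "tau": joint torques, N m; "tcp_pos": TCP position; "tool_rot": TCP orientation; "ft_force": force on the tool from outside, world axes, zero at the start; "wrist_torque": the same for the moment, N m; "grip_width": finger opening in m; "finger_force": force on a finger pad.
Only numpy, scipy, OpenCV 4.12 (cv2) and the standard library are available. Lean on these libraries where they do the work, as an engineer would, in place of code of your own. Each camera call takes 0.05 s, during which the arm holds its last target. There are 200 camera calls.

## Task

Press down the release tab at the front of the vial reader so that its spring-loaded lid pops up, then push the lid all the way back until it rests fully open by itself. Use only the fingertips or the outside of the fingers: do not pick up anything, leave the vial in the reader's well and the things standing round it where they are, and do not shove or tip the reader. Finish clear of everything.

Things in the scene. Friction and masses are not known exactly. Their poses are not given: they have to be found in the camera images.
- reader: vial reader: white box-shaped bench instrument, loose, about 3 kg. Housing 110 (x) x 100 (y) mm, rim 72 mm high, 81 mm with the lid shut. Origin: centre of its underside. Its x axis points from the front (release tab) to the back (lid hinge), z up; turned up to 23 degrees either way from squarely facing the robot. Under the lid: a 22 mm deep open recess with one vial well
- tab_press (a point): where to press: top of the grey paddle on the reader's front, 95 mm in front of its origin, 60 mm above the bench. Paddle 24 mm wide, 4 mm thick, its free end 15 mm further forward; 22 mm behind this point an upright hook rises to 86 mm and holds the lid's front edge. Pressed down, the paddle turns about a pin 31 mm behind this point and the hook swings forward up to 9 mm
- release_tab (a joint): angle of the release tab, rad: 0 at rest, 0.32 pressed to its stop (tab_press then 10 mm lower). The lid comes free at about 0.18 (5 to 6 mm down, about 6 N; 8 N at the stop). A spring returns it to 0 when let go
- reader_lid (a joint): angle of the lid, rad: 0 shut, 1.92 fully open (stop; it leans 20 degrees back beyond upright). When the tab frees it, a spring pin lifts it to about 0.98, where it rests. Above that it is free: let go below about 1.6 it falls back to 0.98, beyond it falls to the open stop by its own weight. 70 g, moves easily
- lid_edge (a point): middle of the lower front edge of the lid, a flat grey plate 114 x 100 x 8 mm on top of the reader that overhangs the housing's front by 5 mm. Moves with the lid: 118 mm in front of the hinge axis; 72 mm above the bench when shut, about 174 mm when popped up
- lid_hinge (a point): middle of the lid's hinge axis, which runs along the reader's y: 58 mm behind the reader's origin, 76.5 mm above the bench, half-way through the lid's thickness. Its frame turns with the lid
- sample_vial_mid (a point): centre of the screw-cap vial (22 mm diameter, 58 mm tall) that stands in the reader's well under the lid; its cap ends 4 mm below the rim. It stays there
- spare_vial_mid (a point): centre of a loose screw-cap vial (22 mm diameter, 58 mm tall) standing on the bench beside the reader. Bystander
- loupe_mid (a point): centre of a loose black stand loupe (38 mm diameter, 36 mm tall) standing on the bench beside the reader. Bystander
- reticle_box_mid (a point): centre of a loose small white carton (71 x 70 x 22 mm) lying on the bench to the reader's left. Bystander
Not all that is in view belongs to the job. Leave any yellow look-alike of the reader alone.

How it is judged:
On the way:
1. the release tab is pressed down (value of joint release_tab above 0.16 rad).
At the end, for the whole second after the job is handed in: The lid is at rest fully open (angle above 1.8 rad of 1.92), the tab is back up (below 0.05 rad), the reader stands upright within 20 mm of where it was, its vial is still down in the well, and each bystander is within 20 mm of where it was (value of joint reader_lid above 1.8 rad and velocity of joint reader_lid below 0.05 rad/s and value of joint release_tab below 0.05 rad and distance of each of reader, spare_vial_mid, loupe_mid, reticle_box_mid from where it was at the start of the episode below 0.02 m and angle between reader's own z axis and vertical below 0.03 rad and linear speed of reader below 0.01 m/s and z of sample_vial_mid in the frame of reader below 0.047 m and angle between sample_vial_mid's own z axis and vertical below 0.2 rad); the robot touches nothing.
It fails at once if the reader is lifted, tipped or shoved away (distance of reader from where it was at the start of the episode above 0.02 m or height (world z) of reader above 0.008 m or angle between reader's own z axis and vertical above 0.1 rad).
It fails at once if the vial in the well is lifted (z of sample_vial_mid in the frame of reader above 0.049 m).
It fails at once if the spare vial is moved or lifted (distance of spare_vial_mid from where it was at the start of the episode above 0.02 m).
It fails at once if the loupe is moved or lifted (distance of loupe_mid from where it was at the start of the episode above 0.02 m).
It fails at once if the small carton is moved or lifted (distance of reticle_box_mid from where it was at the start of the episode above 0.02 m).
It also fails if it takes over 38 s, if anything falls off the work surface, if the arm or the gripper's body presses on something with over 40 N, if the wrist force passes 120 N, or if a joint passes its speed limit or range.

## Working session

There is one attempt and no reset: what is moved stays moved. The work goes in short steps, Python scripts to look and compute and a tool call to move; the robot and the scene stay as the last step left them, time stands still between calls to the robot, and variables do not carry over. Pictures are saved under pics/ and viewed, at most 10 in all, crops included, and the job is handed in when it is done.

Besides the shell and the picture viewer there is one more tool, called after ">>>" by a JSON object that holds its "op" and its "data", one argument or row to a line. jog_arm: Moves the arm, as the interface text tells. Its arguments: {"type":"object","properties":{"increments":{"type":"array"},"hand":{"type":"number"},"grip_force":{"type":"number"}},"required":["increments"]}

```bash
mkdir -p pics; python3 - <<'E'
from workcell import robot
import cv2,pickle
for n in("top","scene"):
    d=robot.get_image(n);pickle.dump(d,open(n+'.pkl','wb'))
    cv2.imwrite(f'pics/{n}0.png',d['frame'][:,:,::-1]);print(n,d['fx'],d['cx'],d['cy'],d['R'],d['t'])
s=robot.observe();print(s['tcp_pos'],s['tool_rot'],s['t'])
E
```

```text
top 484.97564053113473 319.732594844166 230.2703929692996 [[-0.01036546 -0.99986791 -0.01251912]
 [-0.98623583  0.01228865 -0.16488747]
 [ 0.16501953  0.01063767 -0.98623293]] [0.09060422 0.49963025 0.8633417 ]
scene 553.039908316887 329.99850668684246 243.0790401542973 [[ 0.90470303 -0.42565565  0.01815746]
 [-0.25764334 -0.58055206 -0.7723854 ]
 [ 0.33931156  0.69410127 -0.63489455]] [-0.44023642  0.24244409  0.77277441]
[0.29583655 0.60651905 0.23062889] [-3.14052544e+00 -7.88412410e-05  2.68776050e+00] 0.1
```

View pics/top0.png

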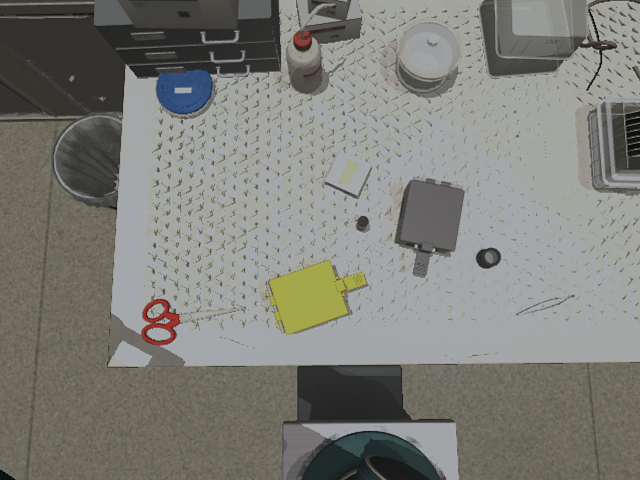

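View pics/scene0.png

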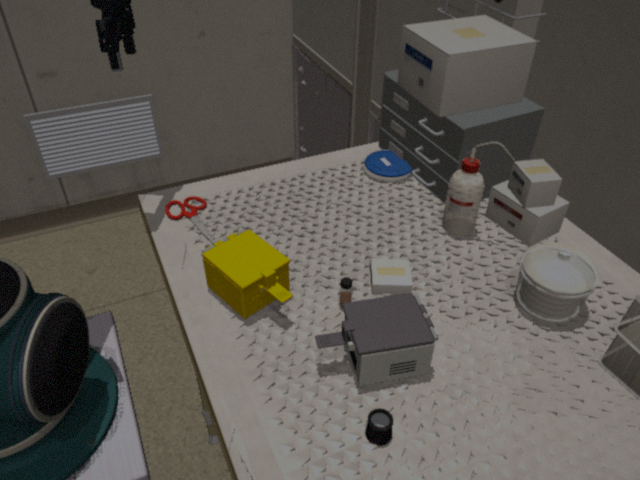

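The top view shows two candidates: the grey-lidded white reader (lid about (430,215), paddle about (421,264)) and a yellow look-alike (about (310,297)). By the description it's the grey/white one. Bystanders are the vial (362,223), loupe (488,257) and carton (348,175). In the scene view the reader is at (390,340), with its tab at (330,340).

```bash
cat >h.py <<'E'
import numpy as np,cv2,pickle
def ray(d,u,v,z):
    R,t=np.array(d['R']),np.array(d['t']);c=-R.T@t
    r=R.T@np.array([(u-d['cx'])/d['fx'],(v-d['cy'])/d['fy'],1]);return c+r*(z-c[2])/r[2]
def proj(d,X):
    p=np.array(d['R'])@X+d['t'];return np.array([d['fx']*p[0]/p[2]+d['cx'],d['fy']*p[1]/p[2]+d['cy']])
E
python3 - <<'E'
from h import *
d=pickle.load(open('top.pkl','rb'));im=d['frame']
g=cv2.cvtColor(im,cv2.COLOR_RGB2GRAY)
m=((g<140)&(im.max(2).astype(int)-im.min(2)<40)).astype(np.uint8)
m[:, :385]=0;m[:,475:]=0;m[:165]=0;m[300:]=0
body=cv2.morphologyEx(m,cv2.MORPH_OPEN,np.ones((25,25)))
c=max(cv2.findContours(body,0,2)[0],key=cv2.contourArea);r=cv2.minAreaRect(c);b=cv2.boxPoints(r)
print(r);W=np.array([ray(d,*p,.0805) for p in b]);print(W.round(4))
L=[np.linalg.norm(W[i]-W[(i+1)%4]) for i in range(4)];print(L)
i=0 if L[0]>L[1] else 1
a=W[(i+1)%4]-W[i]; a=a*np.sign(a[0]);yaw=np.arctan2(a[1],a[0]);ctr=W.mean(0)
x=np.array([np.cos(yaw),np.sin(yaw)]);y=np.array([-x[1],x[0]])
# lid spans -60..+54 or so => centre approx -3
org=ctr[:2]+.003*x;print('yaw',yaw,'ctr',ctr,'org',org,'tab',org-.095*x)
P=lambda a,b,z:np.r_[org+a*x+b*y,z]
s=pickle.load(open('scene.pkl','rb'))
for dd,n,o in((d,'t',(380,150,120,150)),(s,'s',(300,270,160,140))):
    f=dd['frame'][:,:,::-1].copy();k=4 
    f=cv2.resize(f[o[1]:o[1]+o[3],o[0]:o[0]+o[2]],None,fx=k,fy=k)
    for q in[(-.095,0,.06),(-.110,.012,.06),(-.110,-.012,.06),(-.06,.05,.0805),(-.06,-.05,.0805),(.058,.05,.0765),(.058,-.05,.0765),(-.073,0,.086)]:
        u=(proj(dd,P(*q))-o[:2]+.5)*k;cv2.circle(f,tuple(int(v) for v in u),3,(0,0,255),1)
    cv2.imwrite(f'pics/c{n}.png',f)
a=cv2.imread('pics/ct.png');b=cv2.imread('pics/cs.png');
a=cv2.resize(a,None,fx=.6,fy=.6);b=cv2.resize(b,None,fx=.75,fy=.75)
H=max(len(a),len(b));o=np.zeros((H,a.shape[1]+b.shape[1],3),np.uint8);o[:len(a),:a.shape[1]]=a;o[:len(b),a.shape[1]:]=b;cv2.imwrite('pics/both.png',o);print(o.shape)
for n,u,v,z in(('vial',362,220,.058),('loupe',488,257,.036),('carton',348,174,.022),('yel',355,282,.06)):print(n,ray(d,u,v,z))
E
```

```text
((429.47296142578125, 215.16217041015625), (61.15642547607422, 68.8831787109375), 9.462322235107422)
[[ 0.4677 -0.0464  0.0805]
 [ 0.5919 -0.0714  0.0805]
 [ 0.5716 -0.1794  0.0805]
 [ 0.4485 -0.1521  0.0805]]
[np.float64(0.12671638632742852), np.float64(0.10990912373803373), np.float64(0.12614119723388553), np.float64(0.10740658293166462)]
yaw -0.19814163789729913 ctr [ 0.5199183  -0.11232452  0.0805    ] org [ 0.52285961 -0.11291506] tab [ 0.42971837 -0.09421453]
(420, 768, 3)
vial [0.51613196 0.00684162 0.058     ]
loupe [ 0.44750628 -0.22652788  0.036     ]
carton [0.61426439 0.02898301 0.022     ]
yel [0.40266508 0.02235382 0.06      ]
```

View pics/both.png

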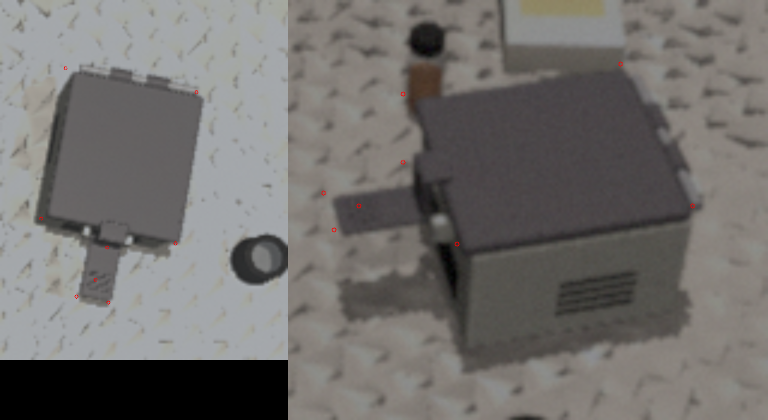

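The crop confirms the choice: a grey lid on a white housing, with the hook at the front and a paddle. The mask took in the shadowed left wall, so I'll recompute from the lid corners in both views.

```bash
python3 - <<'E'
from h import *
T=pickle.load(open('top.pkl','rb'));S=pickle.load(open('scene.pkl','rb'))
t=[np.array(p)/2.4+(380,150)-.3 for p in[(76,72),(203,97),(182,243),(48,215)]]
s=[(np.array(p)-(288,0))/3+(300,270)-.3 for p in[(625,70),(692,206),(468,250),(420,100)]]
for d,P in((T,t),(S,s)):
    W=np.array([ray(d,*p,.0805)[:2] for p in P]);print(W.round(4).tolist())
    f=(W[2]+W[3])/2;b=(W[0]+W[1])/2;x=b-f;L=np.linalg.norm(x);x/=L
    w=W[0]+W[3]-W[1]-W[2];print('len',L,'w',np.linalg.norm(w)/2,'yaw',np.arctan2(x[1],x[0]),np.arctan2(-w[0],w[1]),'org',f+.06*x,b-.054*x)
for d,P in((T,[np.array(p)/2.4+(380,150)-.3 for p in[(80,300),(108,306)]]),(S,[(np.array(p)-(288,0))/3+(300,270)-.3 for p in[(335,197),(343,233)]])):
    print('tabend',[ray(d,*p,.062)[:2].round(4) for p in P])
E
```

```text
[[0.5851, -0.0827], [0.5644, -0.1771], [0.4541, -0.1552], [0.4762, -0.0575]]
len 0.11210679188900016 w 0.09842933789611748 yaw -0.21200308058214248 -0.21887470496923736 org [ 0.52382389 -0.11894571] [ 0.52197307 -0.11854735]
[[0.5868, -0.0841], [0.5672, -0.1762], [0.4574, -0.1557], [0.4799, -0.0599]]
len 0.11068724163121693 w 0.09632546009307483 yaw -0.2034075805338742 -0.22044089448851903 org [ 0.52739515 -0.11992398] [ 0.52415069 -0.11925477]
tabend [array([ 0.4144, -0.0818]), array([ 0.4097, -0.1025])]
tabend [array([ 0.4209, -0.0863]), array([ 0.4152, -0.1086])]
```

>>> {"op": "jog_arm", "data": {
  "increments": [
    {"slide":[0.005,-0.03,0],"twist":[0,0,0.01]},
    {"slide":[0.005,-0.03,0],"twist":[0,0,0.01]},
    {"slide":[0.005,-0.03,0],"twist":[0,0,0.01]},
    {"slide":[0.005,-0.03,0],"twist":[0,0,0.01]},
    {"slide":[0.005,-0.03,0],"twist":[0,0,0.01]},
    {"slide":[0.005,-0.03,0],"twist":[0,0,0.01]},
    {"slide":[0.005,-0.03,0],"twist":[0,0,0.01]},
    {"slide":[0.005,-0.03,0],"twist":[0,0,0.01]},
    {"slide":[0.005,-0.03,0],"twist":[0,0,0.01]},
    {"slide":[0.005,-0.03,0],"twist":[0,0,0.01]},
    {"slide":[0.005,-0.03,0],"twist":[0,0,0.01]},
    {"slide":[0.005,-0.03,0],"twist":[0,0,0.01]}
  ],
  "hand": 0
}}

```text
t: 1.6
tcp_pos: [0.3558, 0.2457, 0.2311]
tool_rot: [-3.141, -0.0, 2.808]
ft_force: [1.4, 0.0, 0.6]
grip_width: 0.0002
finger_force: 0.0
```

>>> {"op": "jog_arm", "data": {
  "increments": [
    {"slide":[0.005,-0.03,0],"twist":[0,0,0.01]},
    {"slide":[0.005,-0.03,0],"twist":[0,0,0.01]},
    {"slide":[0.005,-0.03,0],"twist":[0,0,0.01]},
    {"slide":[0.005,-0.03,0],"twist":[0,0,0.01]},
    {"slide":[0.005,-0.03,0],"twist":[0,0,0.01]},
    {"slide":[0.005,-0.03,0],"twist":[0,0,0.01]},
    {"slide":[0.005,-0.03,0],"twist":[0,0,0.01]},
    {"slide":[0.005,-0.03,0],"twist":[0,0,0.01]},
    {"slide":[0.005,-0.03,0],"twist":[0,0,0.01]},
    {"slide":[0.005,-0.03,0],"twist":[0,0,0.01]},
    {"slide":[0.005,-0.03,0],"twist":[0,0,0.01]},
    {"slide":[0,0,0],"twist":[0,0,0]}
  ]
}}

```text
t: 3.1
tcp_pos: [0.4108, -0.0846, 0.2309]
tool_rot: [-3.141, -0.001, 2.915]
ft_force: [0.0, -0.0, 0.7]
grip_width: -0.0
finger_force: 0.0
```

>>> {"op": "jog_arm", "data": {
  "increments": [
    {"slide":[0.006,-0.006,0],"twist":[-0.016,-0.074,0.007]},
    {"slide":[0.006,-0.006,-0.01],"twist":[-0.016,-0.074,0.007]},
    {"slide":[0,0,-0.025],"twist":[0,0,0]},
    {"slide":[0,0,-0.025],"twist":[0,0,0]},
    {"slide":[0,0,-0.025],"twist":[0,0,0]},
    {"slide":[0,0,-0.025],"twist":[0,0,0]},
    {"slide":[0,0,-0.02],"twist":[0,0,0]},
    {"slide":[0,0,-0.01],"twist":[0,0,0]},
    {"slide":[0,0,-0.01],"twist":[0,0,0]},
    {"slide":[0,0,0],"twist":[0,0,0]}
  ]
}}

```text
t: 4.35
tcp_pos: [0.4228, -0.0951, 0.081]
tool_rot: [3.141, 0.151, 2.932]
ft_force: [0.4, 0.5, 0.6]
grip_width: 0.0001
finger_force: 0.0
```

```bash
python3 - <<'E'
from workcell import robot
from h import *
a=robot.get_image('scene')['frame'][255:405,260:450,::-1];b=robot.get_image('top')['frame'][160:300,380:480,::-1]
a=cv2.resize(a,None,fx=2.6,fy=2.6);b=cv2.resize(b,None,fx=2.79,fy=2.79)
cv2.imwrite('pics/pre.png',np.hstack([a,cv2.resize(b,(280,a.shape[0]))]))
E
```

```text
(no output)
```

View pics/pre.png

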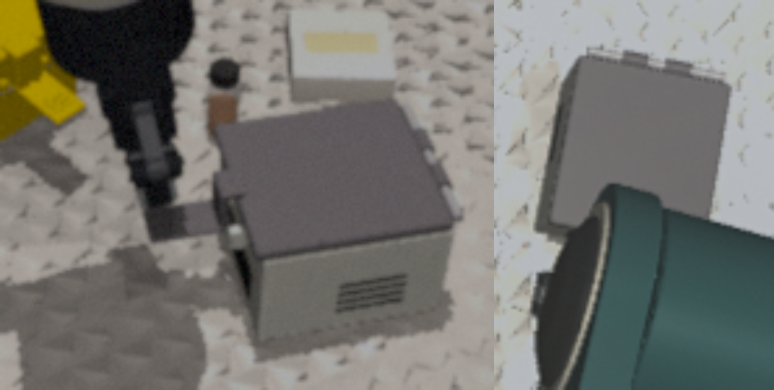

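The picture shows the fingertips (155,200) just above the paddle's free end (165,220), well clear of the hook. I'll press now.

>>> {"op": "jog_arm", "data": {
  "increments": [
    {"slide":[0,0,-0.008],"twist":[0,0,0]},
    {"slide":[0,0,-0.006],"twist":[0,0,0]},
    {"slide":[0,0,-0.005],"twist":[0,0,0]},
    {"slide":[0,0,-0.003],"twist":[0,0,0]},
    {"slide":[0,0,-0.003],"twist":[0,0,0]},
    {"slide":[0,0,-0.002],"twist":[0,0,0]},
    {"slide":[0,0,0],"twist":[0,0,0]}
  ]
}}

```text
t: 5.32
tcp_pos: [0.4229, -0.0953, 0.0543]
tool_rot: [3.141, 0.151, 2.932]
ft_force: [-2.0, 0.3, 1.8]
grip_width: -0.0002
finger_force: 1.3
```

>>> {"op": "jog_arm", "data": {
  "increments": [
    {"slide":[0,0,-0.002],"twist":[0,0,0]},
    {"slide":[0,0,-0.002],"twist":[0,0,0]},
    {"slide":[0,0,-0.001],"twist":[0,0,0]},
    {"slide":[0,0,0],"twist":[0,0,0]}
  ]
}}

```text
t: 5.82
tcp_pos: [0.4233, -0.0954, 0.0497]
tool_rot: [3.141, 0.153, 2.932]
ft_force: [-1.1, 0.3, 6.0]
grip_width: -0.0006
finger_force: 3.0
```

>>> {"op": "jog_arm", "data": {
  "increments": [
    {"slide":[0,0,-0.0015],"twist":[0,0,0]},
    {"slide":[0,0,0],"twist":[0,0,0]},
    {"slide":[0,0,0],"twist":[0,0,0]}
  ]
}}

```text
t: 6.2
tcp_pos: [0.4235, -0.0955, 0.0485]
tool_rot: [3.141, 0.153, 2.932]
ft_force: [-1.2, 0.2, 7.2]
grip_width: -0.0001
finger_force: 3.6
```

```bash
python3 - <<'E'
from workcell import robot
from h import *
a=robot.get_image('scene')['frame'][225:405,260:470,::-1]
cv2.imwrite('pics/press.png',cv2.resize(a,None,fx=2.6,fy=2.6))
E
```

```text
(no output)
```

View pics/press.png

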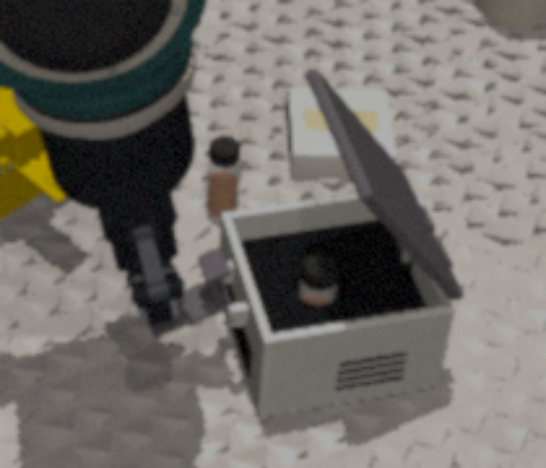

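The lid has popped up: its edge is at (315,75) and the vial is still in the well at (318,280). Next I'll rise and sweep backward along the reader's x axis.

>>> {"op": "jog_arm", "data": {
  "increments": [
    {"slide":[0,0,0.006],"twist":[0,0,0]},
    {"slide":[-0.002,0,0.01],"twist":[0,0,0]},
    {"slide":[0,0,0.02],"twist":[0,0,0]},
    {"slide":[0,0,0.025],"twist":[0,0,0]},
    {"slide":[0,0,0.025],"twist":[0,0,0]},
    {"slide":[0,0,0.02],"twist":[0,0,0]},
    {"slide":[0.02,-0.004,0],"twist":[0,0,0]},
    {"slide":[0.02,-0.004,0],"twist":[0,0,0]},
    {"slide":[0.015,-0.004,0],"twist":[0,0,0]},
    {"slide":[0,0,0],"twist":[0,0,0]}
  ]
}}

```text
t: 7.5
tcp_pos: [0.4761, -0.1074, 0.1536]
tool_rot: [3.141, 0.15, 2.932]
ft_force: [-0.8, -0.2, 0.2]
grip_width: -0.0002
finger_force: 0.0
```

>>> {"op": "jog_arm", "data": {
  "increments": [
    {"slide":[0.01,-0.002,0],"twist":[0,0,0]},
    {"slide":[0.01,-0.002,0],"twist":[0,0,0]},
    {"slide":[0.01,-0.002,0],"twist":[0,0,0]},
    {"slide":[0.01,-0.002,0],"twist":[0,0,0]},
    {"slide":[0.01,-0.002,0],"twist":[0,0,0]},
    {"slide":[0.01,-0.002,0],"twist":[0,0,0]},
    {"slide":[0.01,-0.002,0],"twist":[0,0,0]},
    {"slide":[0.01,-0.003,0],"twist":[0,0,0]},
    {"slide":[0.01,-0.002,0],"twist":[0,0,0]},
    {"slide":[0.01,-0.002,0],"twist":[0,0,0]},
    {"slide":[0.008,-0.002,0],"twist":[0,0,0]},
    {"slide":[0,0,0],"twist":[0,0,0]}
  ]
}}

```text
t: 9.0
tcp_pos: [0.5843, -0.1304, 0.1536]
tool_rot: [3.141, 0.151, 2.932]
ft_force: [-0.3, -0.6, -0.2]
grip_width: -0.0002
finger_force: 0.0
```

```bash
python3 - <<'E'
from workcell import robot
from h import *
a=robot.get_image('scene')['frame'][205:405,260:500,::-1]
cv2.imwrite('pics/push.png',cv2.resize(a,None,fx=2.5,fy=2.5))
E
```

```text
(no output)
```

View pics/push.png

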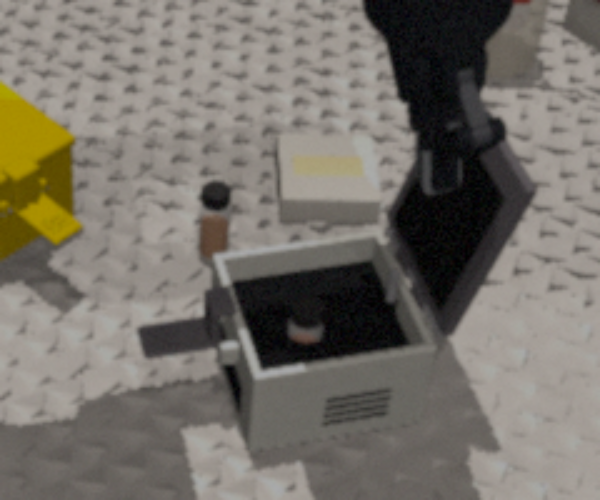

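The lid is past upright (edge (450,110)–(530,190)), the tab is back up (175,335) and there is no contact force. I'll back off and rise, then check.

>>> {"op": "jog_arm", "data": {
  "increments": [
    {"slide":[-0.01,0.002,0],"twist":[0,0,0]},
    {"slide":[-0.03,0.006,0],"twist":[0,0,0]},
    {"slide":[-0.03,0.006,0],"twist":[0,0,0]},
    {"slide":[-0.03,0.006,0.01],"twist":[0,0,0]},
    {"slide":[-0.02,0.03,0.03],"twist":[0,0,0]},
    {"slide":[-0.01,0.04,0.03],"twist":[0,0,0]},
    {"slide":[0,0.05,0.02],"twist":[0,0,0]},
    {"slide":[0,0.05,0],"twist":[0,0,0]},
    {"slide":[0,0.05,0],"twist":[0,0,0]},
    {"slide":[0,0.03,0],"twist":[0,0,0]},
    {"slide":[0,0,0],"twist":[0,0,0]},
    {"slide":[0,0,0],"twist":[0,0,0]}
  ]
}}

```text
t: 10.55
tcp_pos: [0.4535, 0.1392, 0.2438]
tool_rot: [3.141, 0.152, 2.932]
ft_force: [-0.1, 0.4, -0.2]
grip_width: -0.0002
finger_force: 0.0
```

```bash
python3 - <<'E'
from workcell import robot
from h import *
d=robot.get_image('scene');a=d['frame'][205:455,260:500,::-1].copy()
org=np.array([.5245,-.119]);x=np.array([.977,-.211]);y=np.array([.211,.977])
a=cv2.resize(a,None,fx=2.4,fy=2.4)
for th,c in((1.92,(0,0,255)),(1.6,(0,255,0))):
  for s in(-.05,.05):
    u=proj(d,np.r_[org+(.058-.118*np.cos(th))*x+s*y,.0765+.118*np.sin(th)]);u=(u-(260,205))*2.4;cv2.circle(a,(int(u[0]),int(u[1])),4,c,1)
cv2.imwrite('pics/end.png',a)
E
```

```text
(no output)
```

View pics/end.png

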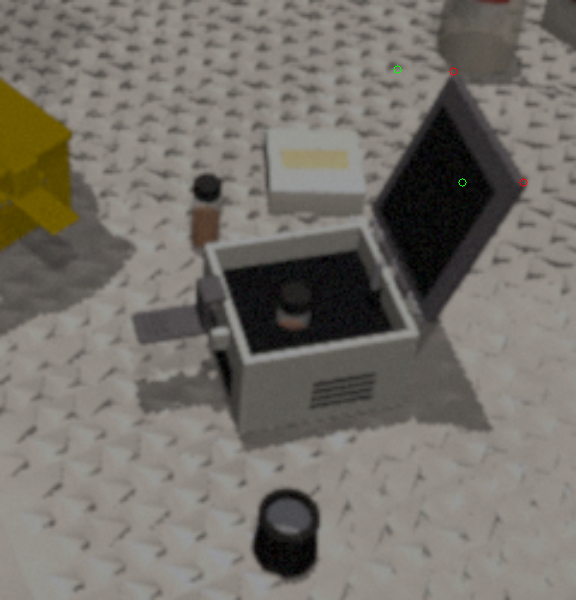

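The lid's top corners (453,78) and (523,185) match the 1.92 rad markers. The tab is up, the vial is in its well, the bystanders haven't moved, and the arm is clear.

```bash
python3 -c "
from workcell import robot
print(robot.job_done())"
```

```text
the job is handed in; nothing more can be done
None
```

I pressed the release tab, the lid popped up, and I pushed it back to its open stop. In the last picture the vial was in its well, the reader and bystanders were in place and the arm was clear. I handed the job in at about 10.6 s, but no verdict came back.

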